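# Dress a trimming tool's edge with a file

### The job

A potter's trimming tool is clamped upright in the bench vice, its springy steel loop on top. Take the flat file from its rest and dress the straight edge across the top of the loop with three long strokes: file level and square across the edge, pressed on gently and pushed away from its handle, from near its tip to near its handle end, and lifted clear at the end of each stroke so that it never drags on the way back. Then lay the flat file back in its own rest as it was, let go, and leave everything else where it is.

Things in the scene. Friction and masses are not known exactly. Their poses are not given: they have to be found in the camera images.
- file_grip (a point): Grip point of the flat file, amid its handle's width and height, on the file's long axis; x runs along the file to its tip, z is square to its flat faces (up as it lies). Handle: light wood, 24 x 24 mm section, from 82 mm behind this point to 20 mm ahead, then a 10 mm ferrule. File 120 to 195 g, centre of mass about 60 mm ahead of this point.
- file_tip (a point): Tip of the flat file, on its axis, 170 mm ahead of the grip point. Blade: flat dark steel with cut teeth, 20 mm wide, 5 mm thick (faces 2.5 mm above and below the axis), from 30 to 170 mm ahead of the grip point. A long stroke begins with the edge within 40 mm of the tip and ends with it within 35 mm of the blade's handle end.
- flat_rest: Flat file's wooden rest, fixed: board 240 x 70 x 12 mm, two notched bars. Origin on the table under its centre; file tip to +x. Notches: x -92 mm (handle; floor 35 mm up, 34 mm wide, cheeks 12 high), x +93 mm (blade; floor 44.5, 30 wide, cheeks 9). The file lies level in it, axis 47 mm up, grip point at x -27 mm (20 mm either way is good), y 0. A like rest, on the other side, holds the round file.
- vice: Small grey bench vice, fixed. Origin on the table below the middle of its jaws; x is its length, from the screw and T-bar (-x, the robot's side) to the back, y runs along the 80 mm wide jaws, z up. Jaw tops 118 mm up; it reaches from x = -112 to +132 mm. The trimming tool's wooden handle is clamped upright at the +y end of the jaws (y = 27 mm).
- edge (a point): Middle of the straight edge to file, the top of the tool's strap-steel loop, 207 to 219 mm above the table (varies). It runs 22 mm to each side along the vice's y and is filed across, along the vice's +x (away from the robot). Steel on steel, friction 0.5 to 0.7. Stiff downwards (8 N a mm or more): find its height by touch. Press with 3 to 8 N, never over 12 N.
- loop (a joint): Lean of the springy loop (45 mm wide, 59 mm high) about its foot 59 mm below the edge, in rad: 0 at rest, positive when its top is pushed along the vice's +x (by the file going forward), negative when dragged back. Spring of 5 N m/rad: 0.01 to 0.05 in a good stroke; it springs back when released. Nothing beside it is higher than 130 mm.
- round_grip (a point): Grip point of the round (rat-tail) file in the other rest, to be left alone. Same handle as the flat file's; its blade is a rod 8 mm in diameter.
- wood_rib: Flat dark wooden throwing rib, 75 x 45 x 7 mm, origin at its underside. Leave alone.
- knife: Light wooden modelling knife, 130 mm long, 12 mm wide, lying roughly along x. Leave alone.
- cup: Bisque-fired terracotta cup, 72 mm wide, 75 mm high, origin under it. Leave alone.
- jar: White jar with a black lid, 64 mm wide, 75 mm high, origin under it. Leave alone.
- brush: Brush lying on the table, origin at its underside. Leave alone.
- tin: Plain metal can, 68 mm wide, 90 mm high, origin under it. Leave alone.
Not all that is in view belongs to the job. What is shaped like the flat_rest but blue is not meant.

How it is judged (in metres and radians):
On the way, in this order (a step that is already met when the one before it is completed fails the run):
1. first stroke: the file, level and square across the blade edge, presses on it with its front part (edge within 42 mm of the tip) (contact force between flat_file and loop above 2 N and x of edge in the frame of file_grip above 0.128 m and angle between file_grip's own z axis and vertical below 0.2 rad and angle between the x axis of file_grip and the x axis of vice, either way round below 0.3 rad), for 0.05 s.
2. first stroke: pushed on under pressure, the blade leaning forward with it, over the middle of the file (contact force between flat_file and loop above 2 N and value of joint loop above 0.006 rad and x of edge in the frame of file_grip between 0.078 and 0.118 m and angle between file_grip's own z axis and vertical below 0.2 rad and angle between the x axis of file_grip and the x axis of vice, either way round below 0.3 rad), for 0.1 s.
3. first stroke: still pressed and pushed when the edge is within 37 mm of the blade's rear end (contact force between flat_file and loop above 2 N and value of joint loop above 0.006 rad and x of edge in the frame of file_grip below 0.067 m and angle between file_grip's own z axis and vertical below 0.2 rad and angle between the x axis of file_grip and the x axis of vice, either way round below 0.3 rad), for 0.03 s.
4. second stroke: the file, level and square across the blade edge, presses on it with its front part (edge within 42 mm of the tip) (all of step 1), for 0.05 s.
5. second stroke: pushed on under pressure, the blade leaning forward with it, over the middle of the file (all of step 2), for 0.1 s.
6. second stroke: still pressed and pushed when the edge is within 37 mm of the blade's rear end (all of step 3), for 0.03 s.
7. third stroke: the file, level and square across the blade edge, presses on it with its front part (edge within 42 mm of the tip) (all of step 4), for 0.05 s.
8. third stroke: pushed on under pressure, the blade leaning forward with it, over the middle of the file (all of step 5), for 0.1 s.
9. third stroke: still pressed and pushed when the edge is within 37 mm of the blade's rear end (all of step 6), for 0.03 s.
10. after the third stroke the file is lifted clear of the edge (5 mm or more) while still forward (contact force between flat_file and loop below 0.05 N and z of edge in the frame of file_grip below -0.0075 m and x of edge in the frame of file_grip below 0.09 m), for 0.05 s.
At the end, for the whole second after the job is handed in: After three forward strokes the flat file lies let go and still in its own rest, tip the same way: grip point within 25 mm along and 9 mm across of its place, level within 0.1 rad, axis 42 to 51 mm up; the loop stands straight (0.004 rad); other things moved under 25 mm (x of file_grip in the frame of flat_rest between -0.052 and -0.002 m and y of file_grip in the frame of flat_rest between -0.009 and 0.009 m and z of file_grip in the frame of flat_rest between 0.042 and 0.051 m and x of file_tip in the frame of flat_rest above 0.1 m and angle between file_grip's own z axis and vertical below 0.1 rad and linear speed of flat_file below 0.02 m/s and contact force between flat_file and the fingers below 0.05 N and value of joint loop between -0.004 and 0.004 rad); the robot touches nothing.
It fails at once if the file is dragged back over the edge (it touches the blade and bends it back towards the file's handle) (contact force between flat_file and loop above 0.3 N and value of joint loop below -0.012 rad).
It fails at once if the file bears on the blade with more than 12 N (contact force between flat_file and loop above 12 N).
It fails at once if the springy loop is bent by more than 0.15 rad (value of joint loop above 0.15 rad or value of joint loop below -0.15 rad).
It fails at once if another thing on the table is moved more than 25 mm (distance of any of round_grip, wood_rib, knife, cup, jar, brush, tin from where it was at the start of the episode above 0.025 m).
It also fails if it takes over 72 s, if anything falls off the work surface, if the arm or the gripper's body presses on something with over 40 N, if the wrist force passes 120 N, or if a joint passes its speed limit or range.

### The arm

A 6-joint arm with a two-finger parallel gripper is mounted at the origin on the work surface. World frame = base frame: x ahead of the robot, y to its left, z up, the work surface at z = 0. Lengths are in mm, angles in degrees, forces in N, time in s.
With the tool pointing down it reaches from about 300 to 850 mm from the base axis. Payload 4.2 kg.
Tool frame: the origin (TCP) lies at the very end of the fingers, on their centre line; the grasp point (between the pads) lies 19 mm behind it (env.grip_depth is the distance from the TCP to the grasp point, in mm); y points along the fingers, z is the direction in which the jaws open and shut, and the axes are right-handed (so a half turn about y gives the same grasp; the last joint's range is limited). The gripper opens to 91 mm and grips with 3 to 60 N. Pads are 32 mm wide; open, the fingers measure 118 mm over their backs; the gripper's body (76 mm by 178 mm) begins 60 mm behind the grasp point.
Start: joints at [71.104, 18.312, 89.639, -0, 72.044, -1.146], TCP at [175.302, 547.643, 213.976] pointing down, gripper open.
Joint ranges: [-177.97, 177.97], [-48.28, 115.42], [12.27, 149.76], [-77.06, 257.06], [2.81, 150.46], [-146.56, 146.56]. Speed limits (degrees/s): [147.25, 147.25, 180, 180, 180, 180].

### API

Orientations are given as [roll, pitch, yaw] about the fixed x, y, z axes, in that order (R = Rz(yaw) Ry(pitch) Rx(roll)).
In Python, from workcell import state, imaging, job, env gives the robot as it stands.
- The arm moves only by the shell command python3 -m pendant 'ROWS' [FORCE]. ROWS is JSON, a list of rows, each an object with "delta_pos": the shift along the tool's x, y, z in cm, a list of three; "twist": the turn, a rotation vector about the tool's x, y, z in degrees, a list of three; "grip": the opening in per cent of the stroke, from 0 (shut) to 100 (fully open). In form: [{"delta_pos": [tx, ty, tz], "twist": [wx, wy, wz], "grip": grip}, ...]. A call has exactly 5 rows; each row is the pose to reach, as a shift and turn from the pose commanded when the call began, along the tool's axes at that moment; what a row does not reach only later rows make up. A row lasts 1/10 s, in which the tool goes at most 50 mm and 8.59 degrees, less where a joint would pass 70% of its speed; a pose out of reach is approached as far as the arm can. A call with a gripper value outside its range is refused whole. The fingers move at their own pace and stop on an object; FORCE is the grip in N (left out, the last holds). Time passes only in rows, so rows that repeat a pose let the fingers close, or fill a call up. It gives the time, the measured TCP pose, the force and the opening at its end, in the units of the state.
- state(): the state, without advancing time (a new reading comes with each control period).
- imaging.grab_frame(name): name is "side" or "top"; returns (picture, depth): 384x512x3 uint8, red, green, blue; 384x512 float32, mm along the optical axis (not along the pixel's ray), 0 where there is no reading.
- imaging.camera_info(name): a dict with "fx", "fy", "cx", "cy" (pixels), "R" (3x3) and "t" (3): a world point X has camera coordinates R X + t. Camera axes: x right, y down, z forward; pixel columns grow to the right and rows downward; lengths in mm; the calibration is good to about 2 mm. A picture is of the moment at which its call begins. camera_info takes no time and is no camera call.
- job.job_done(): hands the job in, once; it reports no verdict.
The state is a dict: "time_s": time; "qpos": joint angles; "qvel": joint speeds; "effort": joint torques, N m; "ee_pos": TCP position; "ee_rot": TCP orientation; "force": force on the tool from outside, world axes, zero at the start; "torque": the same for the moment, N m; "gripper_width": finger opening in mm.
Only numpy, scipy, OpenCV 4.12 (cv2) and the standard library are available. Lean on these libraries where they do the work, as an engineer would, in place of code of your own. Each camera call takes 0.05 s, during which the arm holds its last target.

## Working session

There is one attempt and no reset: what is moved stays moved. The work goes in short steps, Python scripts to look and compute and a shell command to move; the robot and the scene stay as the last step left them, time stands still between calls to the robot, and variables do not carry over. Pictures are saved under pics/ and viewed, and the job is handed in when it is done.

```bash
ls; mkdir -p pics; python3 - <<'E'
from workcell import state, imaging, job, env
import cv2,numpy as np
print(state(), env.grip_depth)
for n in("top","side"):
    p,d=imaging.grab_frame(n); np.savez('pics/%s0.npz'%n,p=p,d=d)
    cv2.imwrite('pics/%s0.png'%n,cv2.cvtColor(p,cv2.COLOR_RGB2BGR))
    print(imaging.camera_info(n))
E
```

```text
pics
{'time_s': 0.0, 'qpos': array([ 7.11037238e+01,  1.83507646e+01,  8.97055539e+01, -1.31538159e-04,
        7.20439983e+01, -1.14697715e+00]), 'qvel': array([-0.04360667, -0.01603019,  0.0679896 , -0.00174406, -0.03787525,
       -0.07301416]), 'effort': array([ 2.63406355e-04, -4.12451577e+01, -2.31977624e+01,  7.26629421e-02,
        4.57052153e-02, -1.38669748e-04]), 'ee_pos': array([175.13804325, 547.1522241 , 213.1348446 ]), 'ee_rot': array([-9.01002991e+01,  1.88302299e-03, -1.77492601e+01]), 'force': array([0.09925574, 0.17083136, 0.60499903]), 'torque': array([-0.03205302, -0.05546689,  0.00496182]), 'gripper_width': 91.1120519235888} 18.8
{'fx': 398.6032363178241, 'fy': 398.6032363178241, 'cx': 254.15505878930296, 'cy': 201.7426046562753, 'R': array([[ 0.00807141, -0.99994668, -0.00644162],
       [-0.9941043 , -0.00732736, -0.10818022],
       [ 0.10812725,  0.00727681, -0.99411043]]), 't': array([  -6.16991243,  510.15643251, 1383.24711073])}
{'fx': 478.01522212786733, 'fy': 478.01522212786733, 'cx': 258.3754494033696, 'cy': 185.8459658693693, 'R': array([[ 0.98354652, -0.1803709 ,  0.0101286 ],
       [-0.10549993, -0.61898573, -0.77828428],
       [ 0.14664929,  0.76441023, -0.62783038]]), 't': array([-494.38655983,  155.77871222, 1333.36886988])}
```

View pics/top0.png

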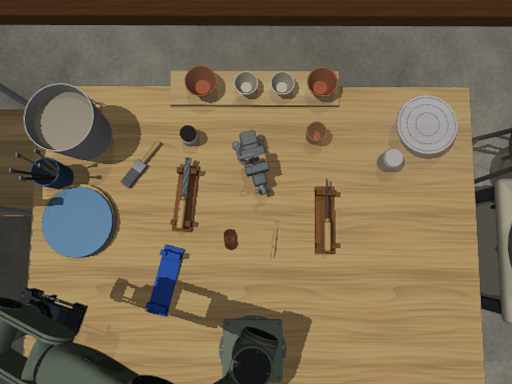

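View pics/side0.png

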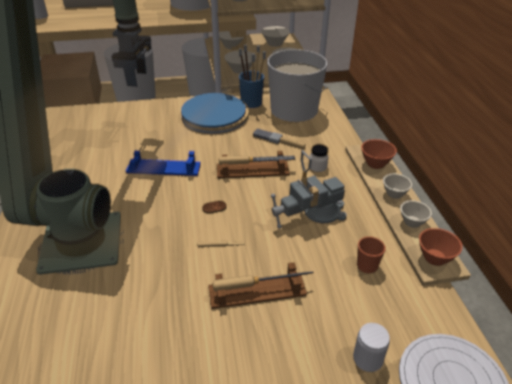

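```bash
python3 - <<'E'
import cv2
a=cv2.imread('pics/top0.png'); b=cv2.imread('pics/side0.png')
cv2.imwrite('pics/c1.png',cv2.resize(a[120:265,160:350],None,fx=4.2,fy=4.2,interpolation=cv2.INTER_CUBIC)[:600])
cv2.imwrite('pics/c2.png',cv2.resize(b[130:240,205:355],None,fx=5,fy=5,interpolation=cv2.INTER_CUBIC))
E
```

```text
(no output)
```

View pics/c1.png

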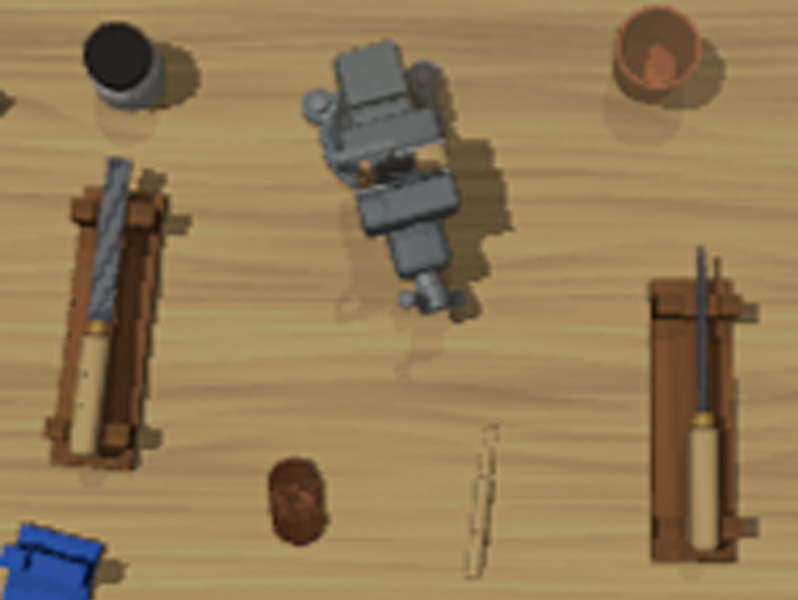

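View pics/c2.png

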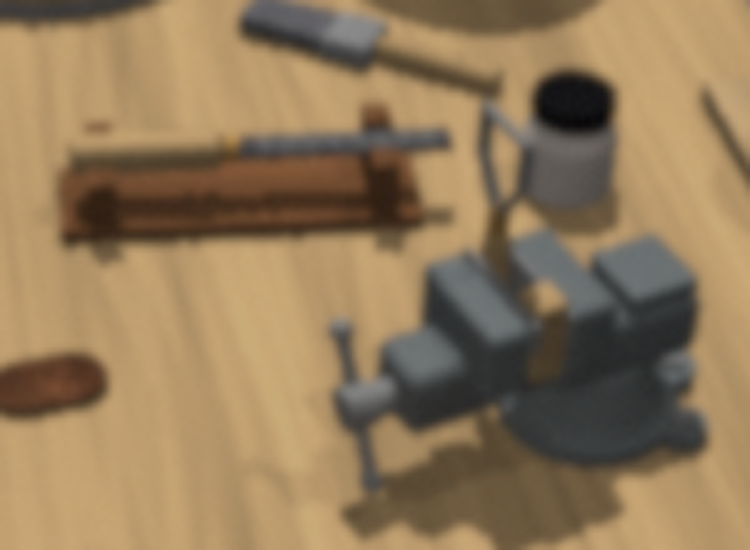

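```bash
cat > h.py <<'E'
import numpy as np,cv2
from workcell import imaging
def cloud(n,d):
    c=imaging.camera_info(n); v,u=np.mgrid[:d.shape[0],:d.shape[1]]
    P=np.stack([(u-c['cx'])/c['fx']*d,(v-c['cy'])/c['fy']*d,d],-1)
    return (P-np.array(c['t']))@np.array(c['R'])
def proj(n,X):
    c=imaging.camera_info(n); q=np.array(c['R'])@np.array(X,float)+c['t']
    return c['fx']*q[0]/q[2]+c['cx'],c['fy']*q[1]/q[2]+c['cy']
E
python3 - <<'E'
from h import *
for n in('top','side'):
    z=np.load('pics/%s0.npz'%n);W=cloud(n,z['d']);p=z['p'].astype(int)
    if n=='top': box=np.s_[150:240,165:205]; vb=np.s_[120:205,225:285]
    else: box=np.s_[140:185,210:305]; vb=np.s_[140:240,265:355]
    X=W[box].reshape(-1,3);C=p[box].reshape(-1,3)
    tab=W[230:260,190:260,2] ; print(n,'table z',np.median(tab[tab<100]) )
    g=(X[:,2]>44)&(X[:,2]<66)
    hand=g&(C[:,0]>C[:,2]*1.3)&(C.sum(1)>330); bl=g&(abs(C[:,0]-C[:,2])<25)
    for nm,m in(('handle',hand),('blade',bl)):
        Y=X[m]; mu=Y.mean(0);u,s,vt=np.linalg.svd(Y-mu,full_matrices=False); a=vt[0]*np.sign(vt[0][0]); t=(Y-mu)@a
        print(nm,len(Y),mu.round(1),a.round(3),(mu+a*t.min()).round(1),(mu+a*t.max()).round(1), np.percentile(Y[:,2],[5,50,95]).round(1))
    X=W[vb].reshape(-1,3)
    ok=np.isfinite(X).all(1)
    for lo,hi in((112,124),(135,160),(160,195),(195,230)):
        Y=X[ok&(X[:,2]>lo)&(X[:,2]<hi)]
        if len(Y)>2: 
            print(lo,len(Y),Y.mean(0).round(1),Y.min(0).round(1),Y.max(0).round(1), cv2.minAreaRect(Y[:,:2].astype(np.float32)))
            if lo>=195: print(Y.round(1))
E
```

```text
top table z 0.40363047015348635
handle 139 [468.2 252.2  58. ] [ 0.994 -0.113 -0.01 ] [417.1 258.   58.5] [664.7 229.9  56.1] [53.5 58.2 63.3]
blade 218 [592.5 238.6  49.6] [ 0.996 -0.094  0.002] [526.  244.9  49.5] [663.  231.9  49.7] [45.1 49.6 54.4]
112 402 [641.2  -7.2 116.8] [536.7 -51.6 112.1] [693.3  42.8 123.8] ((613.6045532226562, -12.429210662841797), (147.51625061035156, 79.525146484375), 16.0550594329834)
135 19 [635.7  20.8 151.7] [629.8  11.4 138.2] [642.   30.9 159.6] ((635.6508178710938, 22.09455108642578), (11.795642852783203, 18.843881607055664), 26.71116065979004)
160 16 [635.9  19.5 171.1] [628.8   1.4 161.5] [642.5  40.1 191.9] ((636.171142578125, 21.24894905090332), (7.383087158203125, 39.638607025146484), 10.910839080810547)
195 39 [635.7  22.4 208.3] [626.4   1.2 198.7] [644.   42.1 213.6] ((636.0762939453125, 21.965469360351562), (9.30537223815918, 44.09968566894531), 16.344038009643555)
[[643.4   7.5 209.6]
 [643.8   4.4 208. ]
 [644.    1.3 207.3]
 [639.7  19.9 211.7]
 [640.6  16.9 207.7]
 [640.   13.7 210.2]
 [639.7  10.6 211.7]
 [640.    7.5 210.5]
 [641.
[... 1957 characters left out ...]
197.1]
 [631.1  38.1 198.2]
 [630.6  18.2 212.1]
 [633.   16.8 212.7]
 [637.3  21.4 209. ]
 [639.4  19.1 210.4]
 [628.1  37.1 195.9]
 [633.7  18.3 208.3]
 [635.7  15.5 210. ]
 [638.3  14.7 210.2]
 [641.3  15.2 209.5]
 [635.   12.6 208.8]
 [637.5  11.4 209.3]
 [640.   10.4 209.7]
 [643.9  13.7 207. ]
 [636.3   7.  209.2]
 [638.1   3.7 211.3]
 [641.5   5.4 209.7]
 [644.4   5.7 209.2]
 [639.2   6.5 205.9]
 [640.7   2.4 208.6]
 [643.    0.8 209.4]
 [645.3  -0.8 210.2]
 [639.9  -1.1 207.8]
 [641.6  -4.3 209.9]
 [645.2  -2.  207.8]
 [639.   -4.5 207. ]
 [642.2  -3.2 205.7]
 [645.7  -1.2 203.8]
 [640.4  -1.2 201.1]
 [644.    1.3 198.9]
 [646.8   1.  198.8]
 [641.5   1.4 195.8]
 [644.1   0.8 195.9]]
```

```bash
cat >> h.py <<'E'
def rel(dx,dy,dz,dyaw=0):
    "world shift mm -> tool cm, twist; current pose"
    from workcell import state
    from scipy.spatial.transform import Rotation as Ro
    s=state(); R=Ro.from_euler('xyz',s['ee_rot'],degrees=True)
    print('pos',s['ee_pos'].round(1),'rot',s['ee_rot'].round(2),'-> cm',(R.inv().apply([dx,dy,dz])/10).round(2),'twist',R.inv().apply([0,0,dyaw]).round(1))
def goto(x,y,z,yaw=None):
    from workcell import state
    s=state(); p=s['ee_pos']; rel(x-p[0],y-p[1],z-p[2],0 if yaw is None else yaw-s['ee_rot'][2])
E
python3 - <<'E'
from h import *
for n in('top','side'):
    z=np.load('pics/%s0.npz'%n);W=cloud(n,z['d']);p=z['p'].astype(int)
    box=np.s_[150:240,165:205] if n=='top' else np.s_[140:185,210:305]
    X=W[box].reshape(-1,3);C=p[box].reshape(-1,3)
    h=(X[:,0]<525)&(X[:,2]>54)&(X[:,2]<66)&(C.sum(1)>250); b=(X[:,2]>44)&(X[:,2]<56)&(abs(C[:,0]-C[:,2])<25)&(X[:,0]>535)
    for nm,m in(('h',h),('b',b)):
        Y=X[m]; 
        f=np.polyfit(Y[:,0],Y[:,1],1); fz=np.polyfit(Y[:,0],Y[:,2],1)
        r=Y[:,1]-np.polyval(f,Y[:,0])
        print(n,nm,len(Y),'slope deg',np.degrees(np.arctan(f[0])).round(2),'y@497',np.polyval(f,497).round(1),'y@600',np.polyval(f,600).round(1),'x',Y[:,0].min().round(1),Y[:,0].max().round(1),'width',np.percentile(r,[2,98]).round(1),'z',Y[:,2].mean().round(1))
    # loop
    vb=np.s_[120:205,225:285] if n=='top' else np.s_[140:240,265:355]
    X=W[vb].reshape(-1,3);Y=X[(X[:,2]>203)&(X[:,2]<220)]
    f=np.polyfit(Y[:,1],Y[:,0],1);print('loop yaw',np.degrees(np.arctan(-f[0])),Y.mean(0), cv2.fitLine(Y[:,:2].astype(np.float32),2,0,.01,.01).ravel())
    Y=X[(X[:,2]>113)&(X[:,2]<123)&(X[:,0]>600)&(X[:,0]<690)];
    # jaw face angle: front edges per y
    print('jaw',cv2.minAreaRect(Y[:,:2].astype(np.float32)))
E
```

```text
top h 158 slope deg -5.01 y@497 248.2 y@600 239.2 x 417.4 522.0 width [-9.6  9.9] z 58.5
top b 200 slope deg -5.33 y@497 247.6 y@600 238.0 x 536.4 662.4 width [-9.8  9.7] z 49.5
loop yaw 15.76122289413901 [635.86503472  22.23434932 208.69087943] [ 2.8315592e-01 -9.5907390e-01  6.3586505e+02  2.2234350e+01]
jaw ((643.8228759765625, -4.701103210449219), (84.66256713867188, 79.53862762451172), 14.481008529663086)
side h 147 slope deg -6.75 y@497 242.4 y@600 230.2 x 417.3 524.4 width [-11.2  16.5] z 58.7
side b 132 slope deg -4.66 y@497 241.9 y@600 233.5 x 536.1 660.1 width [-10.1  15.1] z 50.1
loop yaw 16.995551378478314 [636.76282304  16.73032165 209.40681421] [ 3.0426896e-01 -9.5258617e-01  6.3676282e+02  1.6730322e+01]
jaw ((644.9091796875, -6.260932922363281), (85.39205169677734, 84.80724334716797), 13.433586120605469)
```

```bash
python3 -c "
from h import *
goto(499,247,130,-5.2)"
```

```text
pos [175.2 547.2 213.2] rot [-90.09   0.   -17.75] -> cm [ 40.     8.35 -18.7 ] twist [ -0.  -12.6  -0. ]
```

```bash
python3 -m pendant '[{"delta_pos":[4,0,-1.9],"twist":[0,-2,0],"grip":100},{"delta_pos":[8,0,-3.8],"twist":[0,-4,0],"grip":80},{"delta_pos":[12,0,-5.6],"twist":[0,-6,0],"grip":60},{"delta_pos":[16,0,-7.5],"twist":[0,-8,0],"grip":60},{"delta_pos":[20,0,-9.3],"twist":[0,-12.6,0],"grip":60}]' 60; python3 -c "
from h import *
goto(499,247,130,-5.2)"
```

```text
time_s: 0.6
ee_pos: [338.2, 396.6, 213.7]
ee_rot: [-90.0, 0.0, -5.0]
force: [0.0, 0.7, -0.3]
gripper_width: 62.0
pos [338.2 396.6 213.7] rot [-9.003e+01  2.000e-02 -4.980e+00] -> cm [ 17.32   8.37 -13.5 ] twist [0.  0.2 0. ]
```

```bash
python3 -c "
from workcell import state
print(state())"
```

```text
{'time_s': 0.6, 'qpos': array([ 4.82739287e+01,  1.34959335e+01,  9.65242568e+01, -4.57614319e-04,
        7.00113158e+01, -3.67447886e+01]), 'qvel': array([-4.82477581e+01, -2.34199390e+00,  3.16788491e+00, -9.14055496e-02,
       -1.48912438e+00, -9.45320246e+01]), 'effort': array([  4.59599599, -37.28685737, -22.20115185,   0.06157038,
         0.3073355 ,   1.52390957]), 'ee_pos': array([338.24878749, 396.56912922, 213.6586836 ]), 'ee_rot': array([-9.00255033e+01,  1.85040364e-02, -4.98113026e+00]), 'force': array([ 0.01423316,  0.6617759 , -0.31213913]), 'torque': array([ 0.06700698, -0.02221892,  0.02300029]), 'gripper_width': 61.96069917511328}
```

```bash
python3 -m pendant '[{"delta_pos":[4.4,1,-3.4],"twist":[0,0,0],"grip":60},{"delta_pos":[8.8,3,-6.8],"twist":[0,0,0],"grip":60},{"delta_pos":[13.2,5,-10.2],"twist":[0,0,0],"grip":60},{"delta_pos":[17.4,7,-13.5],"twist":[0,0,0],"grip":60},{"delta_pos":[17.4,8.4,-13.5],"twist":[0,0,0],"grip":60}]'; python3 - <<'E'
from h import *
import cv2
goto(499,247,28,-5.2)
p,d=imaging.grab_frame('top'); q,e=imaging.grab_frame('side')
a=cv2.resize(p[130:260,140:230],None,fx=4.5,fy=4.5,interpolation=cv2.INTER_CUBIC);b=cv2.resize(q[100:200,190:320],None,fx=5,fy=5)[:,:390*2]
cv2.imwrite('pics/g1.png',a[...,::-1]);cv2.imwrite('pics/g2.png',b[...,::-1])
E
```

```text
time_s: 1.1
ee_pos: [501.2, 246.0, 129.8]
ee_rot: [-90.0, -0.1, -5.3]
force: [0.4, -0.1, 1.1]
gripper_width: 54.5
pos [501.2 246.  129.8] rot [-89.95  -0.14  -5.26] -> cm [-0.26 10.18  0.08] twist [ 0.  -0.1  0. ]
```

View pics/g2.png

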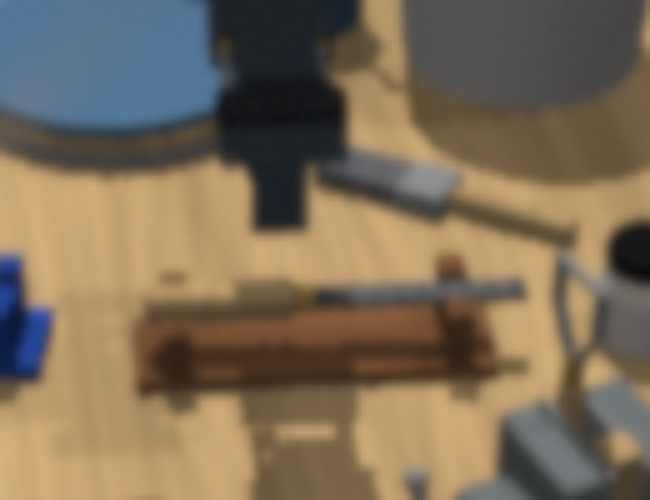

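```bash
python3 -m pendant '[{"delta_pos":[-0.2,2.5,0.1],"twist":[0,0,0],"grip":60},{"delta_pos":[-0.2,5,0.1],"twist":[0,0,0],"grip":60},{"delta_pos":[-0.2,7.5,0.1],"twist":[0,0,0],"grip":60},{"delta_pos":[-0.2,9.6,0.1],"twist":[0,0,0],"grip":60},{"delta_pos":[-0.2,10.2,0.1],"twist":[0,0,0],"grip":60}]'
python3 -m pendant '[{"delta_pos":[0,0,0],"twist":[0,0,0],"grip":60},{"delta_pos":[0,0,0],"twist":[0,0,0],"grip":40},{"delta_pos":[0,0,0],"twist":[0,0,0],"grip":30},{"delta_pos":[0,0,0],"twist":[0,0,0],"grip":25},{"delta_pos":[0,0,0],"twist":[0,0,0],"grip":20}]' 60
python3 -c "
from workcell import state
print(state())"
```

```text
time_s: 1.7
ee_pos: [494.7, 249.2, 26.2]
ee_rot: [-90.1, 0.2, -5.1]
force: [-0.3, 0.5, 0.1]
gripper_width: 54.8
time_s: 2.2
ee_pos: [497.0, 249.3, 28.7]
ee_rot: [-90.0, -0.1, -5.1]
force: [-0.6, -2.0, 1.1]
gripper_width: 25.9
{'time_s': 2.2, 'qpos': array([ 2.54527434e+01,  2.69659132e+01,  1.06153129e+02, -6.63549528e-03,
        4.68140179e+01, -5.93956092e+01]), 'qvel': array([-0.11230285,  0.22705073,  0.33484977, -0.29975211,  0.34168386,
        0.05128328]), 'effort': array([ 6.42632693e-01, -4.27567184e+01, -1.72964609e+01,  2.77004270e-01,
       -1.44502027e-01, -2.20797700e-02]), 'ee_pos': array([497.02176929, 249.26900406,  28.67493148]), 'ee_rot': array([-8.99700892e+01, -6.00811430e-02, -5.14712485e+00]), 'force': array([-0.64182477, -2.01059626,  1.05473549]), 'torque': array([-0.29554093,  0.02363608, -0.08520509]), 'gripper_width': 25.919395760252304}
```

```bash
python3 -m pendant '[{"delta_pos":[0,0,0],"twist":[0,0,0],"grip":10},{"delta_pos":[0,0,0],"twist":[0,0,0],"grip":0},{"delta_pos":[0,0,0],"twist":[0,0,0],"grip":0},{"delta_pos":[0,0,0],"twist":[0,0,0],"grip":0},{"delta_pos":[0,0,0],"twist":[0,0,0],"grip":0}]' 60
python3 -c "
from workcell import state
s=state();print(s['ee_pos'],s['ee_rot'],s['force'],s['torque'])"
```

```text
time_s: 2.7
ee_pos: [497.0, 249.3, 28.6]
ee_rot: [-90.0, -0.0, -5.1]
force: [-1.1, -0.6, 4.8]
gripper_width: 23.7
[496.9971776  249.26967247  28.62448946] [-8.99761335e+01 -4.45567113e-02 -5.14751254e+00] [-1.05941591 -0.63893123  4.75290589] [-0.17142561  0.15375241  0.02414934]
```

```bash
python3 -m pendant '[{"delta_pos":[0,-1,0],"twist":[0,0,0],"grip":0},{"delta_pos":[0,-3,0],"twist":[0,0,0],"grip":0},{"delta_pos":[0,-6,0],"twist":[0,0,0],"grip":0},{"delta_pos":[0,-10,0],"twist":[0,0,0],"grip":0},{"delta_pos":[0,-14,0],"twist":[0,0,0],"grip":0}]' 60
python3 - <<'E'
from h import *
from workcell import state
s=state();print(s['ee_pos'],s['ee_rot'],s['force'],s['torque'])
E
```

```text
time_s: 3.2
ee_pos: [495.9, 248.9, 168.9]
ee_rot: [-90.0, 0.1, -5.2]
force: [1.4, 0.9, -2.3]
gripper_width: 23.8
[495.8884508  248.92407335 168.92055279] [-90.04304937   0.10924991  -5.155162  ] [ 1.382653    0.88252458 -2.27578089] [0.04603012 0.06918089 0.00188176]
```

```bash
python3 - <<'E'
from h import *
goto(498.5,-18.4,230,16)
p,d=imaging.grab_frame('top')
np.savez('pics/t2.npz',p=p,d=d)
W=cloud('top',d)
m=(abs(W[...,2]-188)<12)&(W[...,0]>530)&(W[...,1]>180)&(W[...,1]<290)
X=W[m];print(len(X),X.min(0),X.max(0),X.mean(0)); print(np.polyfit(X[:,0],X[:,1],1),np.polyfit(X[:,0],X[:,2],1))
E
```

```text
pos [495.9 248.9 168.9] rot [-90.04   0.11  -5.16] -> cm [  2.65  -6.09 -26.61] twist [ -0.  -21.2  -0. ]
225 [556.02121616 223.61529831 181.35019502] [663.51277008 253.89684853 197.01697216] [609.83896807 237.81029385 189.16666756]
[-9.08559470e-02  2.93217791e+02] [-1.82798912e-02  2.00314458e+02]
```

```bash
python3 - <<'E'
from h import *
z=np.load('pics/top0.npz');W=cloud('top',z['d']);p=z['p'].astype(int)
m=(abs(W[...,2]-49.5)<7)&(W[...,0]>540)&(W[...,0]<660)&(abs(W[...,1]-238)<16)&(abs(p[...,0]-p[...,2])<25)
X=W[m];print(len(X),np.polyfit(X[:,0],X[:,2],1))
E
python3 -m pendant '[{"delta_pos":[0.5,-2,-4],"twist":[0,-1,0],"grip":0},{"delta_pos":[1,-4,-9],"twist":[0,-5,0],"grip":0},{"delta_pos":[1.5,-6.1,-14],"twist":[0,-10,0],"grip":0},{"delta_pos":[2,-6.1,-19],"twist":[0,-16,0],"grip":0},{"delta_pos":[2.6,-6.1,-23],"twist":[0,-21.2,0],"grip":0}]' 60
python3 -m pendant '[{"delta_pos":[0.5,0,-3],"twist":[0,0,0],"grip":0},{"delta_pos":[0.5,0,-3],"twist":[0,0,0],"grip":0},{"delta_pos":[0.5,0,-3],"twist":[0,0,0],"grip":0},{"delta_pos":[0.5,0,-3],"twist":[0,0,0],"grip":0},{"delta_pos":[0.5,0,-3],"twist":[0,0,0],"grip":0}]' 60
python3 - <<'E'
from h import *
goto(498.5,-18.4,220,16)
from workcell import state
s=state();print(s['force'],s['torque'])
E
```

```text
191 [1.16264746e-04 4.92978066e+01]
time_s: 3.75
ee_pos: [501.6, 16.1, 229.9]
ee_rot: [-90.0, -0.1, 16.3]
force: [1.9, 0.2, -1.4]
gripper_width: 23.7
time_s: 4.25
ee_pos: [514.7, -8.6, 228.8]
ee_rot: [-90.0, 0.0, 16.1]
force: [-0.4, 0.3, -1.4]
gripper_width: 23.7
pos [514.7  -8.6 228.8] rot [-8.997e+01  3.000e-02  1.614e+01] -> cm [-1.83  0.88 -0.49] twist [ 0.   0.1 -0. ]
[-0.35379077  0.34860705 -1.3700746 ] [-0.01411735  0.10421674 -0.01906636]
```

```bash
cat >> h.py <<'E'
def blade(save=None):
    from workcell import state
    s=state();p0=s['ee_pos'];yaw=np.radians(s['ee_rot'][2]); a=np.array([np.cos(yaw),np.sin(yaw),0]);b=np.array([-a[1],a[0],0])
    for n in('top','top','side'):
        p,d=imaging.grab_frame(n);W=cloud(n,d)-p0
        if save: cv2.imwrite('pics/%s_%s.png'%(save,n),p[...,::-1])
        X=np.stack([W@a,W@b,W[...,2]],-1)
        m=(X[...,0]>45)&(X[...,0]<185)&(abs(X[...,1])<18)&(abs(X[...,2]-20)<9)
        X=X[m];f=np.polyfit(X[:,0],X[:,2],1);r=X[:,2]-np.polyval(f,X[:,0]);k=abs(r)<4;X=X[k];f=np.polyfit(X[:,0],X[:,2],1)
        g=np.polyfit(X[:,0],X[:,1],1)
        print(n,len(X),'x',X[:,0].min().round(1),X[:,0].max().round(1),'z slope deg',np.degrees(f[0]).round(2),'top z@0,@140',np.polyval(f,[0,140]).round(1),'y slope deg',np.degrees(g[0]).round(2),'y@140',np.polyval(g,140).round(1))
E
python3 - <<'E'
from h import *
blade('pre')
E
```

```text
top 104 x 115.4 169.7 z slope deg -1.08 top z@0,@140 [23.2 20.6] y slope deg 2.27 y@140 -0.7
top 98 x 118.8 169.7 z slope deg -1.4 top z@0,@140 [24.2 20.7] y slope deg 2.08 y@140 -0.8
side 177 x 45.8 171.7 z slope deg 0.44 top z@0,@140 [20.1 21.2] y slope deg 3.97 y@140 -3.4
```

```bash
python3 - <<'E'
import cv2
a=cv2.imread('pics/pre_top.png');b=cv2.imread('pics/pre_side.png')
cv2.imwrite('pics/k1.png',cv2.resize(a[110:230,215:300],None,fx=5,fy=5,interpolation=cv2.INTER_CUBIC))
cv2.imwrite('pics/k2.png',cv2.resize(b[90:230,220:360],None,fx=4.2,fy=4.2,interpolation=cv2.INTER_CUBIC))
E
```

```text
(no output)
```

View pics/k1.png

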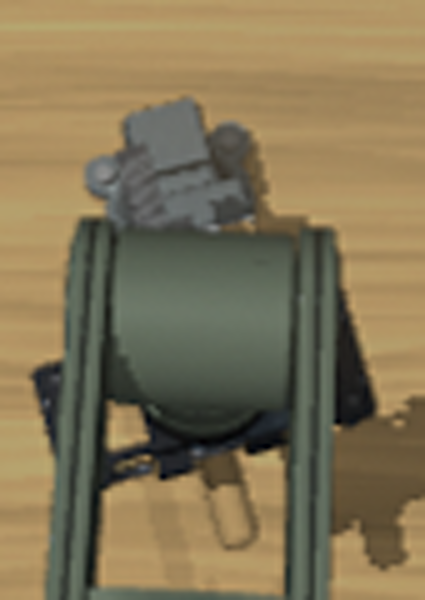

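View pics/k2.png

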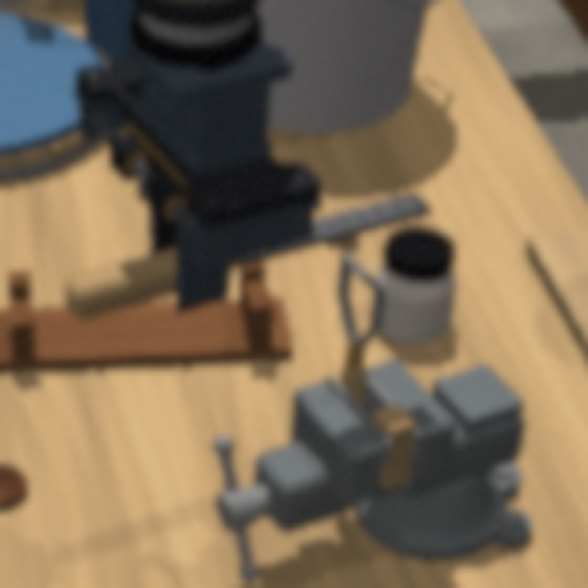

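```bash
python3 -m pendant '[{"delta_pos":[-1.8,0,-0.5],"twist":[0,0,0],"grip":0},{"delta_pos":[-1.8,0.9,-0.5],"twist":[0,0,0],"grip":0},{"delta_pos":[-1.8,1.6,-0.5],"twist":[0,0,0],"grip":0},{"delta_pos":[-1.8,2.3,-0.5],"twist":[0,0,0],"grip":0},{"delta_pos":[-1.8,2.3,-0.5],"twist":[0,0,0],"grip":0}]' 60
python3 - <<'E'
from h import *
from workcell import state
for i in range(2):
    s=state();print(s['ee_pos'],s['ee_rot'],s['force'],s['torque'],s['qvel'].round(2))
E
```

```text
time_s: 4.9
ee_pos: [498.7, -19.1, 204.4]
ee_rot: [-89.9, 0.1, 16.1]
force: [0.0, 0.2, -1.8]
gripper_width: 24.2
[498.68980719 -19.10912173 204.44561108] [-89.93787286   0.14109401  16.06999973] [ 0.03884313  0.15459708 -1.76915766] [-0.03414801  0.18861851 -0.01665962] [-0.05 -0.58 -1.39 -0.14  0.86  0.05]
[498.68980719 -19.10912173 204.44561108] [-89.93787286   0.14109401  16.06999973] [ 0.03884313  0.15459708 -1.76915766] [-0.03414801  0.18861851 -0.01665962] [-0.05 -0.58 -1.39 -0.14  0.86  0.05]
```

```bash
python3 - <<'E'
from h import *
blade('pre2')
from workcell import state
s=state();print(s['ee_pos'],s['ee_rot'],s['force'],s['torque'])
E
```

```text
top 115 x 111.9 169.5 z slope deg -0.99 top z@0,@140 [22.4 20. ] y slope deg -0.07 y@140 -0.2
top 113 x 112.1 169.6 z slope deg -1.04 top z@0,@140 [23.6 21.1] y slope deg 1.04 y@140 -0.6
side 180 x 45.5 168.3 z slope deg 1.31 top z@0,@140 [19.5 22.7] y slope deg 2.93 y@140 -4.0
[499.51581433 -19.32068931 205.88090437] [-8.99940478e+01 -9.20268354e-03  1.60595703e+01] [-0.27143051  0.18983671 -1.90023907] [0.01799156 0.12844874 0.01689517]
```

```bash
python3 -m pendant '[{"delta_pos":[0,0.1,0],"twist":[0,0,0],"grip":0},{"delta_pos":[0,0.2,0],"twist":[0,0,0],"grip":0},{"delta_pos":[0,0.3,0],"twist":[0,0,0],"grip":0},{"delta_pos":[0,0.4,0],"twist":[0,0,0],"grip":0},{"delta_pos":[0,0.4,0],"twist":[0,0,0],"grip":0}]' 60
python3 -m pendant '[{"delta_pos":[0,0.1,0],"twist":[0,0,0],"grip":0},{"delta_pos":[0,0.2,0],"twist":[0,0,0],"grip":0},{"delta_pos":[0,0.3,0],"twist":[0,0,0],"grip":0},{"delta_pos":[0,0.3,0],"twist":[0,0,0],"grip":0},{"delta_pos":[0,0.3,0],"twist":[0,0,0],"grip":0}]' 60
cat > st.py <<'E'
from workcell import state
import numpy as np
s=state();print(s['ee_pos'].round(2),s['ee_rot'].round(2),s['force'].round(2),s['torque'].round(3),round(s['time_s'],2))
E
python3 st.py
```

```text
time_s: 5.55
ee_pos: [499.0, -19.5, 201.8]
ee_rot: [-90.0, 0.0, 16.0]
force: [0.3, 0.0, -2.0]
gripper_width: 24.0
time_s: 6.05
ee_pos: [499.1, -19.4, 198.9]
ee_rot: [-90.0, -0.0, 16.0]
force: [-0.0, -0.1, -2.0]
gripper_width: 23.6
[499.13 -19.42 198.92] [-89.99  -0.    16.05] [-0.04 -0.08 -2.03] [0.005 0.153 0.024] 6.05
```

```bash
python3 -m pendant '[{"delta_pos":[0,0.05,0],"twist":[0,0,0],"grip":0},{"delta_pos":[0,0.1,0],"twist":[0,0,0],"grip":0},{"delta_pos":[0,0.15,0],"twist":[0,0,0],"grip":0},{"delta_pos":[0,0.15,0],"twist":[0,0,0],"grip":0},{"delta_pos":[0,0.15,0],"twist":[0,0,0],"grip":0}]' 60;python3 st.py
python3 -m pendant '[{"delta_pos":[0,0.05,0],"twist":[0,0,0],"grip":0},{"delta_pos":[0,0.1,0],"twist":[0,0,0],"grip":0},{"delta_pos":[0,0.1,0],"twist":[0,0,0],"grip":0},{"delta_pos":[0,0.1,0],"twist":[0,0,0],"grip":0},{"delta_pos":[0,0.1,0],"twist":[0,0,0],"grip":0}]' 60;python3 st.py
```

```text
time_s: 6.55
ee_pos: [499.1, -19.4, 197.4]
ee_rot: [-90.0, -0.0, 16.0]
force: [0.1, 0.7, -1.3]
gripper_width: 23.9
[499.14 -19.45 197.42] [-90.    -0.    16.05] [ 0.05  0.71 -1.29] [0.05  0.124 0.007] 6.55
time_s: 7.05
ee_pos: [499.2, -19.4, 196.4]
ee_rot: [-90.0, -0.0, 16.0]
force: [0.4, 0.2, -1.8]
gripper_width: 24.0
[499.17 -19.43 196.45] [-9.000e+01 -1.000e-02  1.605e+01] [ 0.4   0.18 -1.83] [-0.002  0.145 -0.002] 7.05
```

```bash
python3 -m pendant '[{"delta_pos":[0,0.05,0],"twist":[0,0,0],"grip":0},{"delta_pos":[0,0.1,0],"twist":[0,0,0],"grip":0},{"delta_pos":[0,0.1,0],"twist":[0,0,0],"grip":0},{"delta_pos":[0,0.1,0],"twist":[0,0,0],"grip":0},{"delta_pos":[0,0.1,0],"twist":[0,0,0],"grip":0}]' 60;python3 st.py
```

```text
time_s: 7.55
ee_pos: [499.1, -19.4, 195.4]
ee_rot: [-90.0, -0.0, 16.1]
force: [0.0, 0.5, -2.2]
gripper_width: 23.7
[499.13 -19.43 195.45] [-90.    -0.    16.05] [ 0.01  0.54 -2.16] [0.022 0.206 0.013] 7.55
```

```bash
python3 -m pendant '[{"delta_pos":[0,0.05,0],"twist":[0,0,0],"grip":0},{"delta_pos":[0,0.1,0],"twist":[0,0,0],"grip":0},{"delta_pos":[0,0.1,0],"twist":[0,0,0],"grip":0},{"delta_pos":[0,0.1,0],"twist":[0,0,0],"grip":0},{"delta_pos":[0,0.1,0],"twist":[0,0,0],"grip":0}]' 60;python3 st.py
```

```text
time_s: 8.05
ee_pos: [499.1, -19.4, 194.4]
ee_rot: [-90.0, -0.0, 16.1]
force: [0.5, 0.2, -1.3]
gripper_width: 23.8
[499.14 -19.45 194.42] [-90.    -0.    16.05] [ 0.55  0.22 -1.31] [-0.002  0.152  0.025] 8.05
```

```bash
python3 -m pendant '[{"delta_pos":[0,0.05,0],"twist":[0,0,0],"grip":0},{"delta_pos":[0,0.05,0],"twist":[0,0,0],"grip":0},{"delta_pos":[0,0.05,0],"twist":[0,0,0],"grip":0},{"delta_pos":[0,0.05,0],"twist":[0,0,0],"grip":0},{"delta_pos":[0,0.05,0],"twist":[0,0,0],"grip":0}]' 60;python3 st.py
```

```text
time_s: 8.55
ee_pos: [499.1, -19.4, 194.0]
ee_rot: [-90.0, -0.0, 16.1]
force: [0.0, -0.1, -1.6]
gripper_width: 23.4
[499.15 -19.44 193.96] [-9.000e+01 -1.000e-02  1.605e+01] [ 0.01 -0.11 -1.61] [ 0.132  0.141 -0.002] 8.55
```

```bash
python3 -m pendant '[{"delta_pos":[0,0.05,0],"twist":[0,0,0],"grip":0},{"delta_pos":[0,0.05,0],"twist":[0,0,0],"grip":0},{"delta_pos":[0,0.05,0],"twist":[0,0,0],"grip":0},{"delta_pos":[0,0.05,0],"twist":[0,0,0],"grip":0},{"delta_pos":[0,0.05,0],"twist":[0,0,0],"grip":0}]' 60;python3 st.py
```

```text
time_s: 9.05
ee_pos: [499.3, -19.4, 193.6]
ee_rot: [-90.0, -0.0, 16.0]
force: [-0.3, -0.2, -1.4]
gripper_width: 23.7
[499.29 -19.44 193.58] [-9.000e+01 -3.000e-02  1.605e+01] [-0.27 -0.25 -1.39] [ 0.037 -0.002 -0.018] 9.05
```

```bash
python3 -m pendant '[{"delta_pos":[0,0.03,0],"twist":[0,0,0],"grip":0},{"delta_pos":[0,0.03,0],"twist":[0,0,0],"grip":0},{"delta_pos":[0,0.03,0],"twist":[0,0,0],"grip":0},{"delta_pos":[0,0.03,0],"twist":[0,0,0],"grip":0},{"delta_pos":[0,0.03,0],"twist":[0,0,0],"grip":0}]' 60;python3 st.py; python3 st.py
```

```text
time_s: 9.55
ee_pos: [499.3, -19.4, 193.3]
ee_rot: [-90.0, -0.0, 16.1]
force: [0.3, 0.5, 1.7]
gripper_width: 23.7
[499.34 -19.43 193.29] [-9.000e+01 -3.000e-02  1.605e+01] [0.25 0.48 1.73] [ 0.129 -0.171  0.04 ] 9.55
[499.34 -19.43 193.29] [-9.000e+01 -3.000e-02  1.605e+01] [0.25 0.48 1.73] [ 0.129 -0.171  0.04 ] 9.55
```

```bash
python3 - <<'E'
from workcell import state,imaging
import numpy as np
F=[]
for i in range(5):
    imaging.grab_frame('side'); s=state(); F.append(np.r_[s['force'],s['torque'],s['ee_pos'][2]])
print(np.array(F).round(2)); print(np.mean(F,0).round(2))
E
```

```text
[[ 2.6000e-01  5.0000e-02  9.5000e-01  1.1000e-01 -2.0000e-01  5.0000e-02
   1.9331e+02]
 [-3.1000e-01  4.0000e-01  1.3200e+00  1.8000e-01 -2.4000e-01  4.0000e-02
   1.9329e+02]
 [-8.0000e-01 -6.0000e-01  7.8000e-01  1.1000e-01 -2.4000e-01 -2.0000e-02
   1.9330e+02]
 [ 2.9000e-01 -3.3000e-01  1.1300e+00  1.7000e-01 -2.9000e-01 -1.0000e-02
   1.9327e+02]
 [-1.4100e+00 -4.8000e-01  1.0500e+00  1.7000e-01 -2.0000e-01  0.0000e+00
   1.9327e+02]]
[-3.9000e-01 -1.9000e-01  1.0500e+00  1.5000e-01 -2.3000e-01  1.0000e-02
  1.9329e+02]
```

```bash
python3 -m pendant '[{"delta_pos":[0.1,0.02,0],"twist":[0,0,0],"grip":0},{"delta_pos":[0.4,0.03,0],"twist":[0,0,0],"grip":0},{"delta_pos":[0.8,0.03,0],"twist":[0,0,0],"grip":0},{"delta_pos":[1.2,0.03,0],"twist":[0,0,0],"grip":0},{"delta_pos":[1.5,0.03,0],"twist":[0,0,0],"grip":0}]' 60;python3 st.py
```

```text
time_s: 10.3
ee_pos: [513.8, -15.2, 192.9]
ee_rot: [-90.0, 0.0, 16.1]
force: [-4.4, -0.6, 4.3]
gripper_width: 23.9
[513.75 -15.23 192.93] [-9.000e+01  2.000e-02  1.606e+01] [-4.35 -0.6   4.25] [0.04  0.107 0.006] 10.3
```

```bash
python3 -m pendant '[{"delta_pos":[0.4,0,0],"twist":[0,0,0],"grip":0},{"delta_pos":[0.8,-0.01,0],"twist":[0,0,0],"grip":0},{"delta_pos":[1.2,-0.01,0],"twist":[0,0,0],"grip":0},{"delta_pos":[1.6,-0.01,0],"twist":[0,0,0],"grip":0},{"delta_pos":[2,-0.01,0],"twist":[0,0,0],"grip":0}]' 60;python3 st.py
```

```text
time_s: 10.8
ee_pos: [532.8, -9.7, 193.1]
ee_rot: [-90.0, 0.0, 16.1]
force: [-5.0, -1.6, 5.2]
gripper_width: 23.7
[532.76  -9.75 193.11] [-9.000e+01  4.000e-02  1.606e+01] [-4.96 -1.65  5.21] [-0.011  0.168  0.041] 10.8
```

```bash
python3 -m pendant '[{"delta_pos":[0.4,-0.02,0],"twist":[0,0,0],"grip":0},{"delta_pos":[0.8,-0.03,0],"twist":[0,0,0],"grip":0},{"delta_pos":[1.2,-0.03,0],"twist":[0,0,0],"grip":0},{"delta_pos":[1.6,-0.04,0],"twist":[0,0,0],"grip":0},{"delta_pos":[2,-0.04,0],"twist":[0,0,0],"grip":0}]' 60;python3 st.py
```

```text
time_s: 11.3
ee_pos: [552.1, -4.2, 193.3]
ee_rot: [-90.0, 0.0, 16.1]
force: [-4.7, -1.4, 5.0]
gripper_width: 23.7
[552.09  -4.18 193.3 ] [-8.999e+01  3.000e-02  1.605e+01] [-4.72 -1.42  4.97] [-0.035  0.332  0.   ] 11.3
```

```bash
python3 -m pendant '[{"delta_pos":[0.4,-0.02,0],"twist":[0,0,0],"grip":0},{"delta_pos":[0.8,-0.03,0],"twist":[0,0,0],"grip":0},{"delta_pos":[1.2,-0.04,0],"twist":[0,0,0],"grip":0},{"delta_pos":[1.6,-0.05,0],"twist":[0,0,0],"grip":0},{"delta_pos":[2,-0.05,0],"twist":[0,0,0],"grip":0}]' 60;python3 st.py
```

```text
time_s: 11.8
ee_pos: [571.5, 1.5, 193.5]
ee_rot: [-90.0, 0.0, 16.1]
force: [-3.1, -0.4, 1.9]
gripper_width: 23.6
[571.52   1.46 193.55] [-8.999e+01  2.000e-02  1.605e+01] [-3.05 -0.35  1.88] [-0.067  0.294 -0.039] 11.8
```

```bash
python3 -m pendant '[{"delta_pos":[0.4,0.02,0],"twist":[0,0,0],"grip":0},{"delta_pos":[0.8,0.02,0],"twist":[0,0,0],"grip":0},{"delta_pos":[1.2,0.02,0],"twist":[0,0,0],"grip":0},{"delta_pos":[1.5,0.02,0],"twist":[0,0,0],"grip":0},{"delta_pos":[1.6,0.02,0],"twist":[0,0,0],"grip":0}]' 60;python3 st.py
```

```text
time_s: 12.3
ee_pos: [586.8, 5.8, 193.5]
ee_rot: [-90.0, 0.0, 16.1]
force: [-3.8, -0.5, 2.7]
gripper_width: 23.9
[586.85   5.77 193.52] [-9.000e+01  1.000e-02  1.605e+01] [-3.78 -0.52  2.66] [-0.095  0.462 -0.048] 12.3
```

```bash
python3 -m pendant '[{"delta_pos":[0.1,-0.3,0],"twist":[0,0,0],"grip":0},{"delta_pos":[0.1,-1,0],"twist":[0,0,0],"grip":0},{"delta_pos":[0.1,-1.5,0],"twist":[0,0,0],"grip":0},{"delta_pos":[0.1,-1.5,0],"twist":[0,0,0],"grip":0},{"delta_pos":[0.1,-1.5,0],"twist":[0,0,0],"grip":0}]' 60;python3 st.py
python3 - <<'E'
from h import *
blade('post1')
a=cv2.imread('pics/post1_side.png')
cv2.imwrite('pics/k3.png',cv2.resize(a[90:230,220:360],None,fx=4.2,fy=4.2,interpolation=cv2.INTER_CUBIC))
E
```

```text
time_s: 12.8
ee_pos: [587.6, 6.0, 208.8]
ee_rot: [-90.0, -0.0, 16.0]
force: [-1.3, 1.3, -2.6]
gripper_width: 23.7
[587.6    5.98 208.8 ] [-9.000e+01 -3.000e-02  1.605e+01] [-1.29  1.26 -2.56] [-0.047  0.155 -0.006] 12.8
top 53 x 142.9 169.9 z slope deg 0.01 top z@0,@140 [20.4 20.4] y slope deg 6.02 y@140 -2.1
top 48 x 142.6 170.4 z slope deg -2.97 top z@0,@140 [28.1 20.8] y slope deg 3.82 y@140 -1.7
side 153 x 46.8 171.1 z slope deg 0.7 top z@0,@140 [19.4 21.1] y slope deg 3.71 y@140 -3.9
```

View pics/k3.png

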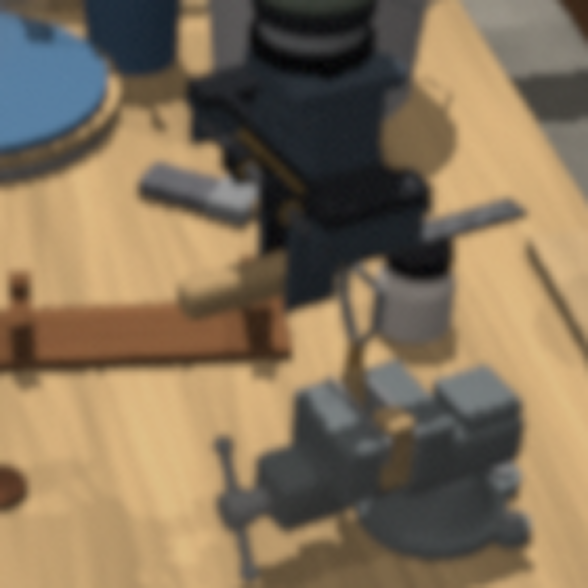

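```bash
python3 -m pendant '[{"delta_pos":[-3,0,0],"twist":[0,0,0],"grip":0},{"delta_pos":[-6.2,0,0],"twist":[0,0,0],"grip":0},{"delta_pos":[-9.2,0,0],"twist":[0,0,0],"grip":0},{"delta_pos":[-9.2,0.5,0],"twist":[0,0,0],"grip":0},{"delta_pos":[-9.2,0.9,0],"twist":[0,0,0],"grip":0}]' 60;python3 st.py
```

```text
time_s: 13.45
ee_pos: [499.2, -19.5, 199.8]
ee_rot: [-90.0, -0.1, 16.0]
force: [0.2, 0.9, -1.9]
gripper_width: 23.9
[499.19 -19.52 199.77] [-9.001e+01 -8.000e-02  1.602e+01] [ 0.24  0.89 -1.94] [0.014 0.106 0.004] 13.45
```

```bash
python3 -m pendant '[{"delta_pos":[0,0.2,0],"twist":[0,0,0],"grip":0},{"delta_pos":[0,0.4,0],"twist":[0,0,0],"grip":0},{"delta_pos":[0,0.5,0],"twist":[0,0,0],"grip":0},{"delta_pos":[0,0.5,0],"twist":[0,0,0],"grip":0},{"delta_pos":[0,0.5,0],"twist":[0,0,0],"grip":0}]' 60;python3 st.py
```

```text
time_s: 13.95
ee_pos: [499.4, -19.4, 194.6]
ee_rot: [-90.0, -0.0, 16.1]
force: [-0.8, -0.1, -2.1]
gripper_width: 23.7
[499.43 -19.36 194.55] [-90.    -0.    16.06] [-0.82 -0.07 -2.08] [ 0.051  0.103 -0.016] 13.95
```

```bash
python3 -m pendant '[{"delta_pos":[0,0.05,0],"twist":[0,0,0],"grip":0},{"delta_pos":[0,0.1,0],"twist":[0,0,0],"grip":0},{"delta_pos":[0,0.13,0],"twist":[0,0,0],"grip":0},{"delta_pos":[0,0.15,0],"twist":[0,0,0],"grip":0},{"delta_pos":[0,0.15,0],"twist":[0,0,0],"grip":0}]' 60;python3 st.py
```

```text
time_s: 14.45
ee_pos: [499.4, -19.4, 193.4]
ee_rot: [-90.0, -0.1, 16.0]
force: [-0.1, 0.2, 0.5]
gripper_width: 23.5
[499.4  -19.43 193.44] [-9.001e+01 -5.000e-02  1.605e+01] [-0.08  0.23  0.54] [ 0.091 -0.037  0.037] 14.45
```

```bash
python3 -m pendant '[{"delta_pos":[0,0.03,0],"twist":[0,0,0],"grip":0},{"delta_pos":[0,0.03,0],"twist":[0,0,0],"grip":0},{"delta_pos":[0,0.03,0],"twist":[0,0,0],"grip":0},{"delta_pos":[0,0.03,0],"twist":[0,0,0],"grip":0},{"delta_pos":[0,0.03,0],"twist":[0,0,0],"grip":0}]' 60;python3 st.py
```

```text
time_s: 14.95
ee_pos: [499.4, -19.4, 193.1]
ee_rot: [-90.0, -0.1, 16.0]
force: [-0.1, -0.2, 1.3]
gripper_width: 23.8
[499.42 -19.44 193.11] [-9.001e+01 -5.000e-02  1.605e+01] [-0.13 -0.24  1.29] [ 0.112 -0.295  0.032] 14.95
```

```bash
python3 -m pendant '[{"delta_pos":[0.2,0.01,0],"twist":[0,0,0],"grip":0},{"delta_pos":[0.5,0.01,0],"twist":[0,0,0],"grip":0},{"delta_pos":[0.9,0.01,0],"twist":[0,0,0],"grip":0},{"delta_pos":[1.3,0.01,0],"twist":[0,0,0],"grip":0},{"delta_pos":[1.7,0.01,0],"twist":[0,0,0],"grip":0}]' 60;python3 st.py
```

```text
time_s: 15.45
ee_pos: [515.7, -14.8, 192.9]
ee_rot: [-90.0, 0.0, 16.1]
force: [-4.5, -1.9, 5.7]
gripper_width: 23.5
[515.67 -14.75 192.92] [-9.001e+01  1.000e-02  1.605e+01] [-4.48 -1.95  5.7 ] [-0.003  0.032  0.008] 15.45
```

```bash
python3 -m pendant '[{"delta_pos":[0.4,-0.03,0],"twist":[0,0,0],"grip":0},{"delta_pos":[0.8,-0.04,0],"twist":[0,0,0],"grip":0},{"delta_pos":[1.2,-0.04,0],"twist":[0,0,0],"grip":0},{"delta_pos":[1.6,-0.05,0],"twist":[0,0,0],"grip":0},{"delta_pos":[2,-0.05,0],"twist":[0,0,0],"grip":0}]' 60;python3 st.py
```

```text
time_s: 15.95
ee_pos: [535.0, -9.1, 193.2]
ee_rot: [-90.0, 0.0, 16.1]
force: [-4.4, -1.7, 5.5]
gripper_width: 23.6
[534.95  -9.13 193.19] [-9.000e+01  1.000e-02  1.605e+01] [-4.4 -1.7  5.5] [ 0.023  0.217 -0.006] 15.95
```

```bash
python3 -m pendant '[{"delta_pos":[0.4,-0.03,0],"twist":[0,0,0],"grip":0},{"delta_pos":[0.8,-0.04,0],"twist":[0,0,0],"grip":0},{"delta_pos":[1.2,-0.05,0],"twist":[0,0,0],"grip":0},{"delta_pos":[1.6,-0.05,0],"twist":[0,0,0],"grip":0},{"delta_pos":[2,-0.06,0],"twist":[0,0,0],"grip":0}]' 60;python3 st.py
```

```text
time_s: 16.45
ee_pos: [554.2, -3.5, 193.6]
ee_rot: [-90.0, 0.0, 16.1]
force: [-1.3, -0.1, 1.6]
gripper_width: 23.6
[554.22  -3.54 193.57] [-8.999e+01  1.000e-02  1.605e+01] [-1.33 -0.06  1.62] [-0.022  0.259  0.016] 16.45
```

```bash
python3 -m pendant '[{"delta_pos":[0.4,0.02,0],"twist":[0,0,0],"grip":0},{"delta_pos":[0.8,0.02,0],"twist":[0,0,0],"grip":0},{"delta_pos":[1.2,0.01,0],"twist":[0,0,0],"grip":0},{"delta_pos":[1.6,0.01,0],"twist":[0,0,0],"grip":0},{"delta_pos":[2,0,0],"twist":[0,0,0],"grip":0}]' 60;python3 st.py
```

```text
time_s: 16.95
ee_pos: [573.5, 2.0, 193.6]
ee_rot: [-90.0, 0.0, 16.0]
force: [-1.6, 0.0, 0.6]
gripper_width: 23.9
[573.47   1.99 193.64] [-89.99   0.    16.05] [-1.62  0.    0.61] [-0.001  0.218 -0.046] 16.95
```

```bash
python3 -m pendant '[{"delta_pos":[0.3,0.03,0],"twist":[0,0,0],"grip":0},{"delta_pos":[0.6,0.03,0],"twist":[0,0,0],"grip":0},{"delta_pos":[0.9,0.03,0],"twist":[0,0,0],"grip":0},{"delta_pos":[1.2,0.03,0],"twist":[0,0,0],"grip":0},{"delta_pos":[1.4,0.03,0],"twist":[0,0,0],"grip":0}]' 60;python3 st.py
```

```text
time_s: 17.45
ee_pos: [586.8, 5.8, 193.5]
ee_rot: [-90.0, 0.0, 16.1]
force: [-2.3, -0.9, 2.6]
gripper_width: 23.7
[586.81   5.76 193.54] [-90.     0.    16.05] [-2.35 -0.85  2.61] [-0.076  0.363  0.028] 17.45
```

```bash
python3 -m pendant '[{"delta_pos":[0.1,-0.3,0],"twist":[0,0,0],"grip":0},{"delta_pos":[0.1,-1,0],"twist":[0,0,0],"grip":0},{"delta_pos":[0.1,-1.5,0],"twist":[0,0,0],"grip":0},{"delta_pos":[0.1,-1.5,0],"twist":[0,0,0],"grip":0},{"delta_pos":[0.1,-1.5,0],"twist":[0,0,0],"grip":0}]' 60;python3 st.py
python3 -m pendant '[{"delta_pos":[-3,0,0],"twist":[0,0,0],"grip":0},{"delta_pos":[-6.2,0,0],"twist":[0,0,0],"grip":0},{"delta_pos":[-9.2,0,0],"twist":[0,0,0],"grip":0},{"delta_pos":[-9.2,0.5,0],"twist":[0,0,0],"grip":0},{"delta_pos":[-9.2,0.9,0],"twist":[0,0,0],"grip":0}]' 60;python3 st.py
```

```text
time_s: 17.95
ee_pos: [587.6, 6.0, 208.7]
ee_rot: [-90.0, -0.0, 16.1]
force: [-0.7, 0.1, -1.4]
gripper_width: 23.5
[587.58   6.04 208.7 ] [-9.000e+01 -3.000e-02  1.605e+01] [-0.67  0.1  -1.43] [ 0.026  0.142 -0.062] 17.95
time_s: 18.45
ee_pos: [499.1, -19.5, 199.6]
ee_rot: [-90.0, -0.1, 16.0]
force: [-0.3, -1.0, -1.5]
gripper_width: 23.6
[499.1  -19.54 199.59] [-9.001e+01 -7.000e-02  1.602e+01] [-0.33 -0.98 -1.47] [-0.001  0.117  0.013] 18.45
```

```bash
python3 -m pendant '[{"delta_pos":[0,0.2,0],"twist":[0,0,0],"grip":0},{"delta_pos":[0,0.4,0],"twist":[0,0,0],"grip":0},{"delta_pos":[0,0.5,0],"twist":[0,0,0],"grip":0},{"delta_pos":[0,0.5,0],"twist":[0,0,0],"grip":0},{"delta_pos":[0,0.5,0],"twist":[0,0,0],"grip":0}]' 60;python3 st.py
```

```text
time_s: 18.95
ee_pos: [499.4, -19.4, 194.4]
ee_rot: [-90.0, -0.0, 16.1]
force: [-0.4, -0.9, -1.5]
gripper_width: 23.6
[499.42 -19.36 194.45] [-89.99  -0.    16.06] [-0.42 -0.87 -1.48] [0.066 0.151 0.029] 18.95
```

```bash
python3 -m pendant '[{"delta_pos":[0,0.05,0],"twist":[0,0,0],"grip":0},{"delta_pos":[0,0.1,0],"twist":[0,0,0],"grip":0},{"delta_pos":[0,0.13,0],"twist":[0,0,0],"grip":0},{"delta_pos":[0,0.15,0],"twist":[0,0,0],"grip":0},{"delta_pos":[0,0.16,0],"twist":[0,0,0],"grip":0}]' 60;python3 st.py
```

```text
time_s: 19.45
ee_pos: [499.5, -19.4, 193.3]
ee_rot: [-90.0, -0.1, 16.0]
force: [-0.2, 0.3, 0.6]
gripper_width: 23.4
[499.45 -19.41 193.29] [-9.001e+01 -6.000e-02  1.605e+01] [-0.22  0.26  0.56] [ 0.116 -0.11   0.032] 19.45
```

```bash
python3 -m pendant '[{"delta_pos":[0,0.02,0],"twist":[0,0,0],"grip":0},{"delta_pos":[0,0.02,0],"twist":[0,0,0],"grip":0},{"delta_pos":[0,0.02,0],"twist":[0,0,0],"grip":0},{"delta_pos":[0,0.02,0],"twist":[0,0,0],"grip":0},{"delta_pos":[0,0.02,0],"twist":[0,0,0],"grip":0}]' 60;python3 st.py
```

```text
time_s: 19.95
ee_pos: [499.4, -19.4, 193.0]
ee_rot: [-90.0, -0.1, 16.0]
force: [-0.3, 0.2, 2.3]
gripper_width: 23.7
[499.44 -19.43 192.99] [-9.001e+01 -5.000e-02  1.605e+01] [-0.33  0.16  2.3 ] [ 0.168 -0.313  0.056] 19.95
```

```bash
python3 -m pendant '[{"delta_pos":[0.2,0,0],"twist":[0,0,0],"grip":0},{"delta_pos":[0.5,0,0],"twist":[0,0,0],"grip":0},{"delta_pos":[0.9,-0.01,0],"twist":[0,0,0],"grip":0},{"delta_pos":[1.3,-0.02,0],"twist":[0,0,0],"grip":0},{"delta_pos":[1.7,-0.02,0],"twist":[0,0,0],"grip":0}]' 60;python3 st.py
```

```text
time_s: 20.45
ee_pos: [515.6, -14.7, 193.0]
ee_rot: [-90.0, 0.0, 16.1]
force: [-4.6, -1.0, 5.1]
gripper_width: 23.9
[515.65 -14.73 193.  ] [-9.000e+01  2.000e-02  1.605e+01] [-4.63 -0.99  5.06] [ 0.004  0.02  -0.029] 20.45
```

```bash
python3 -m pendant '[{"delta_pos":[0.4,-0.01,0],"twist":[0,0,0],"grip":0},{"delta_pos":[0.8,-0.02,0],"twist":[0,0,0],"grip":0},{"delta_pos":[1.2,-0.03,0],"twist":[0,0,0],"grip":0},{"delta_pos":[1.6,-0.04,0],"twist":[0,0,0],"grip":0},{"delta_pos":[2,-0.04,0],"twist":[0,0,0],"grip":0}]' 60;python3 st.py
```

```text
time_s: 20.95
ee_pos: [534.9, -9.1, 193.2]
ee_rot: [-90.0, 0.0, 16.1]
force: [-2.2, -0.3, 3.8]
gripper_width: 23.7
[534.95  -9.12 193.21] [-8.999e+01  2.000e-02  1.605e+01] [-2.18 -0.34  3.82] [0.007 0.188 0.028] 20.95
```

```bash
python3 -m pendant '[{"delta_pos":[0.4,-0.01,0],"twist":[0,0,0],"grip":0},{"delta_pos":[0.8,-0.01,0],"twist":[0,0,0],"grip":0},{"delta_pos":[1.2,-0.02,0],"twist":[0,0,0],"grip":0},{"delta_pos":[1.6,-0.03,0],"twist":[0,0,0],"grip":0},{"delta_pos":[2,-0.03,0],"twist":[0,0,0],"grip":0}]' 60;python3 st.py
```

```text
time_s: 21.45
ee_pos: [554.2, -3.6, 193.5]
ee_rot: [-90.0, 0.0, 16.0]
force: [-1.9, -0.3, 2.7]
gripper_width: 23.3
[554.18  -3.56 193.47] [-8.999e+01  1.000e-02  1.605e+01] [-1.91 -0.3   2.71] [-0.014  0.246  0.021] 21.45
```

```bash
python3 -m pendant '[{"delta_pos":[0.4,0.01,0],"twist":[0,0,0],"grip":0},{"delta_pos":[0.8,0.01,0],"twist":[0,0,0],"grip":0},{"delta_pos":[1.2,0,0],"twist":[0,0,0],"grip":0},{"delta_pos":[1.6,0,0],"twist":[0,0,0],"grip":0},{"delta_pos":[2,0,0],"twist":[0,0,0],"grip":0}]' 60;python3 st.py
```

```text
time_s: 21.95
ee_pos: [573.4, 2.0, 193.6]
ee_rot: [-90.0, 0.0, 16.0]
force: [-3.0, -0.8, 2.7]
gripper_width: 23.4
[573.41   1.96 193.55] [-8.999e+01  1.000e-02  1.605e+01] [-3.   -0.75  2.67] [ 0.012  0.336 -0.025] 21.95
```

```bash
python3 -m pendant '[{"delta_pos":[0.3,0.02,0],"twist":[0,0,0],"grip":0},{"delta_pos":[0.6,0.02,0],"twist":[0,0,0],"grip":0},{"delta_pos":[0.9,0.02,0],"twist":[0,0,0],"grip":0},{"delta_pos":[1.2,0.02,0],"twist":[0,0,0],"grip":0},{"delta_pos":[1.4,0.02,0],"twist":[0,0,0],"grip":0}]' 60;python3 st.py
python3 -m pendant '[{"delta_pos":[0.1,-0.3,0],"twist":[0,0,0],"grip":0},{"delta_pos":[0.1,-1,0],"twist":[0,0,0],"grip":0},{"delta_pos":[0.1,-1.5,0],"twist":[0,0,0],"grip":0},{"delta_pos":[0.1,-2,0],"twist":[0,0,0],"grip":0},{"delta_pos":[0.1,-2,0],"twist":[0,0,0],"grip":0}]' 60;python3 st.py
python3 - <<'E'
from h import *
goto(495.9,248.9,169,-5.15)
E
```

```text
time_s: 22.45
ee_pos: [586.8, 5.8, 193.5]
ee_rot: [-90.0, 0.0, 16.1]
force: [-4.0, -0.8, 3.8]
gripper_width: 23.6
[586.78   5.78 193.49] [-90.     0.    16.05] [-3.96 -0.75  3.82] [-0.07   0.447 -0.005] 22.45
time_s: 22.95
ee_pos: [588.1, 6.0, 214.4]
ee_rot: [-90.0, -0.1, 16.1]
force: [-0.1, -0.4, -2.2]
gripper_width: 23.5
[588.14   6.01 214.44] [-90.03  -0.12  16.05] [-0.07 -0.39 -2.16] [-0.021  0.129 -0.011] 22.95
pos [588.1   6.  214.4] rot [-90.03  -0.12  16.05] -> cm [-2.16  4.53 25.89] twist [-0.  21.2  0. ]
```

```bash
python3 -m pendant '[{"delta_pos":[-3,-1.5,0],"twist":[0,0,0],"grip":0},{"delta_pos":[-6,-2,3],"twist":[0,0,0],"grip":0},{"delta_pos":[-6,-2,7.5],"twist":[0,5,0],"grip":0},{"delta_pos":[-5,-2,12],"twist":[0,11,0],"grip":0},{"delta_pos":[-4,-2,16.5],"twist":[0,17,0],"grip":0}]' 60;python3 -m pendant '[{"delta_pos":[0,0,0],"twist":[0,4.2,0],"grip":0},{"delta_pos":[0,0,0],"twist":[0,4.2,0],"grip":0},{"delta_pos":[0,0,0],"twist":[0,4.2,0],"grip":0},{"delta_pos":[0,0,0],"twist":[0,4.2,0],"grip":0},{"delta_pos":[0,0,0],"twist":[0,4.2,0],"grip":0}]' 60;python3 - <<'E'
from h import *
goto(496.9,249.2,168.6,-5.15)
E
```

```text
time_s: 23.45
ee_pos: [502.9, 154.7, 234.0]
ee_rot: [-90.0, -0.1, -1.3]
force: [0.1, -0.7, -2.7]
gripper_width: 23.4
time_s: 23.95
ee_pos: [503.6, 152.6, 233.5]
ee_rot: [-90.0, -0.0, -5.2]
force: [-1.0, 0.3, -1.7]
gripper_width: 23.8
pos [503.6 152.6 233.5] rot [-90.    -0.    -5.21] -> cm [-1.55  6.49  9.55] twist [ 0.  -0.1  0. ]
```

```bash
python3 -m pendant '[{"delta_pos":[-0.5,0,3],"twist":[0,0,0],"grip":0},{"delta_pos":[-1,0,6],"twist":[0,0,0],"grip":0},{"delta_pos":[-1.5,0,9.5],"twist":[0,0,0],"grip":0},{"delta_pos":[-1.5,4,9.5],"twist":[0,0,0],"grip":0},{"delta_pos":[-1.5,7.5,9.5],"twist":[0,0,0],"grip":0}]' 60;python3 -m pendant '[{"delta_pos":[0,2,0],"twist":[0,0,0],"grip":0},{"delta_pos":[0,4,0],"twist":[0,0,0],"grip":0},{"delta_pos":[0,5,0],"twist":[0,0,0],"grip":0},{"delta_pos":[0,5,0],"twist":[0,0,0],"grip":0},{"delta_pos":[0,5,0],"twist":[0,0,0],"grip":0}]' 60;python3 - <<'E'
from h import *
goto(497,249.2,29.5,-5.15)
blade('ret')
goto(497,249.2,29.5,-5.15)
a=cv2.imread('pics/ret_top.png');b=cv2.imread('pics/ret_side.png')
cv2.imwrite('pics/r1.png',cv2.resize(b[130:190,200:320],None,fx=6,fy=6,interpolation=cv2.INTER_CUBIC))
cv2.imwrite('pics/r2.png',cv2.resize(a[145:240,150:215],None,fx=6,fy=6,interpolation=cv2.INTER_CUBIC))
E
```

```text
time_s: 24.45
ee_pos: [497.7, 250.1, 158.0]
ee_rot: [-89.9, -0.1, -5.1]
force: [-0.3, -0.4, -2.4]
gripper_width: 23.9
time_s: 24.95
ee_pos: [497.8, 249.5, 109.2]
ee_rot: [-90.0, -0.1, -5.2]
force: [0.7, 0.8, -2.7]
gripper_width: 23.8
pos [497.8 249.5 109.2] rot [-8.996e+01 -7.000e-02 -5.180e+00] -> cm [-0.09  7.97 -0.04] twist [ 0. -0.  0.]
top 179 x 58.2 168.0 z slope deg -0.81 top z@0,@140 [22.3 20.3] y slope deg 0.19 y@140 -0.8
top 175 x 58.9 169.6 z slope deg -0.31 top z@0,@140 [21.9 21.2] y slope deg -0.24 y@140 -0.6
side 178 x 45.1 170.3 z slope deg -0.03 top z@0,@140 [22.2 22.2] y slope deg -0.43 y@140 -2.7
pos [497.9 249.8 109.7] rot [-89.92  -0.13  -5.16] -> cm [-0.1   8.02 -0.07] twist [ 0. -0.  0.]
```

View pics/r1.png

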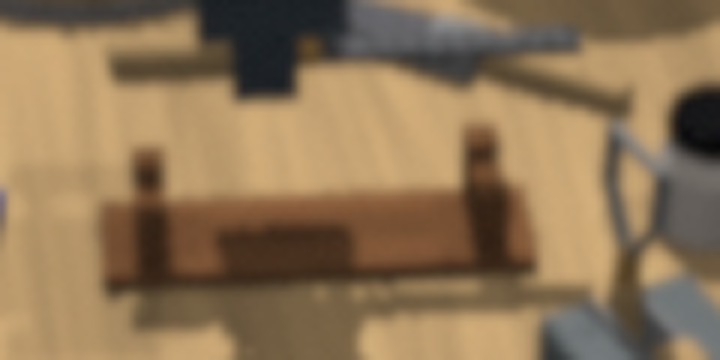

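View pics/r2.png

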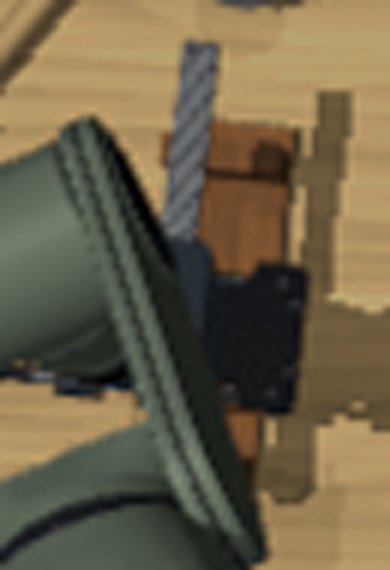

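```bash
python3 -m pendant '[{"delta_pos":[-0.1,2.5,-0.1],"twist":[0,0,0],"grip":0},{"delta_pos":[-0.1,5,-0.1],"twist":[0,0,0],"grip":0},{"delta_pos":[-0.1,6.5,-0.1],"twist":[0,0,0],"grip":0},{"delta_pos":[-0.1,7.3,-0.1],"twist":[0,0,0],"grip":0},{"delta_pos":[-0.1,7.7,-0.1],"twist":[0,0,0],"grip":0}]' 60;python3 -m pendant '[{"delta_pos":[0,0.1,0],"twist":[0,0,0],"grip":0},{"delta_pos":[0,0.2,0],"twist":[0,0,0],"grip":0},{"delta_pos":[0,0.2,0],"twist":[0,0,0],"grip":0},{"delta_pos":[0,0.2,0],"twist":[0,0,0],"grip":0},{"delta_pos":[0,0.2,0],"twist":[0,0,0],"grip":0}]' 60; python3 st.py
```

```text
time_s: 25.6
ee_pos: [496.3, 248.7, 31.5]
ee_rot: [-90.0, -0.0, -5.1]
force: [-0.2, -0.2, -0.9]
gripper_width: 23.3
time_s: 26.1
ee_pos: [496.2, 248.7, 29.8]
ee_rot: [-90.0, -0.0, -5.1]
force: [0.6, -0.5, -1.5]
gripper_width: 23.6
[496.19 248.68  29.82] [-8.997e+01 -4.000e-02 -5.150e+00] [ 0.59 -0.55 -1.46] [ 0.077  0.145 -0.045] 26.1
```

Another 1 mm, then ease the fingers open to about 60 mm.

```bash
python3 -m pendant '[{"delta_pos":[0,0.05,0],"twist":[0,0,0],"grip":0},{"delta_pos":[0,0.1,0],"twist":[0,0,0],"grip":0},{"delta_pos":[0,0.1,0],"twist":[0,0,0],"grip":0},{"delta_pos":[0,0.1,0],"twist":[0,0,0],"grip":0},{"delta_pos":[0,0.1,0],"twist":[0,0,0],"grip":0}]' 60; python3 st.py; python3 -m pendant '[{"delta_pos":[0,0,0],"twist":[0,0,0],"grip":26},{"delta_pos":[0,0,0],"twist":[0,0,0],"grip":35},{"delta_pos":[0,0,0],"twist":[0,0,0],"grip":50},{"delta_pos":[0,0,0],"twist":[0,0,0],"grip":60},{"delta_pos":[0,0,0],"twist":[0,0,0],"grip":60}]' 60; python3 st.py
```

```text
time_s: 26.6
ee_pos: [496.1, 248.6, 28.6]
ee_rot: [-90.0, -0.0, -5.1]
force: [-0.6, -0.3, 0.4]
gripper_width: 24.1
[496.11 248.63  28.64] [-8.999e+01 -2.000e-02 -5.150e+00] [-0.63 -0.29  0.41] [-0.032  0.151  0.039] 26.6
time_s: 27.1
ee_pos: [496.1, 248.6, 28.4]
ee_rot: [-90.0, -0.0, -5.1]
force: [-0.4, 0.3, 0.1]
gripper_width: 52.4
[496.07 248.59  28.44] [-8.999e+01 -1.000e-02 -5.150e+00] [-0.39  0.32  0.12] [ 0.01   0.017 -0.034] 27.1
```

Let go. Now straight up and clear.

```bash
python3 -m pendant '[{"delta_pos":[0,-1,0],"twist":[0,0,0],"grip":60},{"delta_pos":[0,-4,0],"twist":[0,0,0],"grip":60},{"delta_pos":[0,-9,0],"twist":[0,0,0],"grip":60},{"delta_pos":[0,-14,0],"twist":[0,0,0],"grip":60},{"delta_pos":[0,-18,0],"twist":[0,0,0],"grip":60}]' 60;python3 -m pendant '[{"delta_pos":[-4,0,3],"twist":[0,0,0],"grip":60},{"delta_pos":[-8,0,6],"twist":[0,0,0],"grip":60},{"delta_pos":[-12,0,9],"twist":[0,0,0],"grip":60},{"delta_pos":[-15,0,12],"twist":[0,0,0],"grip":60},{"delta_pos":[-15,0,12],"twist":[0,0,0],"grip":60}]' 60
python3 -m pendant '[{"delta_pos":[0,0,0],"twist":[0,0,0],"grip":60},{"delta_pos":[0,0,0],"twist":[0,0,0],"grip":60},{"delta_pos":[0,0,0],"twist":[0,0,0],"grip":60},{"delta_pos":[0,0,0],"twist":[0,0,0],"grip":60},{"delta_pos":[0,0,0],"twist":[0,0,0],"grip":60}]' 60
python3 - <<'E'
from h import *
z=np.load('pics/top0.npz')
p,d=imaging.grab_frame('top');q,e=imaging.grab_frame('side')
cv2.imwrite('pics/end_top.png',p[...,::-1]);cv2.imwrite('pics/end_c.png',cv2.resize(p[120:265,160:350],None,fx=4.1,fy=4.1,interpolation=cv2.INTER_CUBIC)[:,:,::-1])
cv2.imwrite('pics/end_s.png',cv2.resize(q[130:240,205:355],None,fx=5,fy=5,interpolation=cv2.INTER_CUBIC)[:,:,::-1])
for pp,dd in((z['p'],z['d']),(p,d)):
    W=cloud('top',dd);pp=pp.astype(int);box=np.s_[150:240,165:205];X=W[box].reshape(-1,3);C=pp[box].reshape(-1,3)
    b=(X[:,2]>44)&(X[:,2]<56)&(abs(C[:,0]-C[:,2])<25)&(X[:,0]>535);Y=X[b];f=np.polyfit(Y[:,0],Y[:,1],1)
    print(len(Y),'yaw',np.degrees(f[0]).round(2),'y@497,600',np.polyval(f,[497,600]).round(1),'tip',Y[:,0].max().round(1),'z',Y[:,2].mean().round(1),'slope z',np.polyfit(Y[:,0],Y[:,2],1)[0].round(4))
    br=(abs(X[:,2]-12)<5)&(C[:,0]>C[:,2]*1.5); Y=X[br]; 
    k=(X[:,2]<66)&(X[:,2]>8);Y=X[k];r=cv2.minAreaRect(Y[:,:2].astype(np.float32));print('all',r)
    W2=W[120:205,225:285].reshape(-1,3);Y=W2[(W2[:,2]>203)&(W2[:,2]<220)];print('loop',Y.mean(0).round(1))
E
```

```text
time_s: 27.6
ee_pos: [496.4, 248.8, 212.4]
ee_rot: [-89.9, -0.2, -5.1]
force: [0.6, 0.8, -0.4]
gripper_width: 55.1
time_s: 28.1
ee_pos: [354.3, 384.6, 209.4]
ee_rot: [-89.9, 0.0, -4.8]
force: [1.2, -0.1, 0.5]
gripper_width: 54.9
time_s: 28.6
ee_pos: [358.0, 380.9, 208.4]
ee_rot: [-90.0, 0.0, -5.2]
force: [1.0, 0.3, 0.2]
gripper_width: 54.8
200 yaw -5.35 y@497,600 [247.6 238. ] tip 662.4 z 49.5 slope z -0.0012
all ((536.3292236328125, 250.55575561523438), (271.8022766113281, 121.89678192138672), 5.255950927734375)
loop [635.9  22.2 208.7]
200 yaw -4.75 y@497,600 [247.8 239.3] tip 662.1 z 49.3 slope z -0.0131
all ((532.10498046875, 247.1995391845703), (263.97137451171875, 114.03242492675781), 4.612939834594727)
loop [635.8  21.9 208.4]
```

View pics/end_c.png

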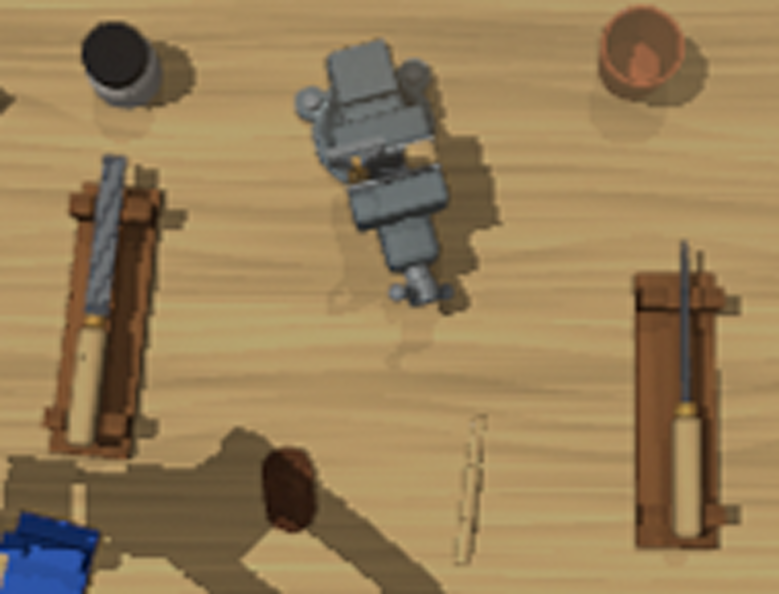

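View pics/end_s.png

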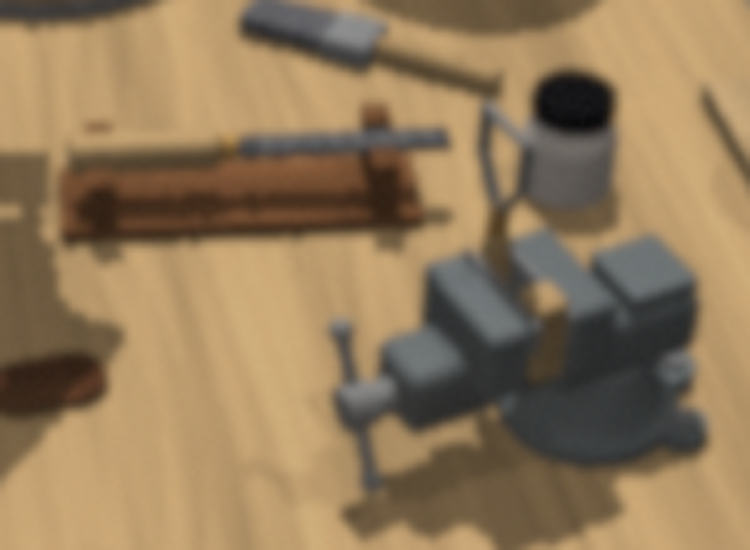

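The file lies in its rest as it did at the start: in the top crop from (115,160) to (85,440), and in the side crop across both notches. The loop stands upright at (500,150) in the side crop, and the other things are where they were. Handing in.

```bash
python3 -c "
from workcell import job
print(job.job_done())"
```

```text
the job is handed in; nothing more can be done
None
```

The flat file made three forward strokes across the loop's edge and is back in its own rest, let go. I handed the job in at about 28.7 s; no verdict is reported.

- **Strokes:** each ran about 91 mm, with the edge going from roughly 143 mm to 52 mm ahead of the grip point. Pressure read between calls was about 2.3 to 7.4 N, averaging 4 to 5 N. The file was lifted at least 15 mm clear before each return, and 20 mm after the third stroke.
- **File in the rest:** against the first picture, the tip is within 1 mm along and the blade within about 1.5 mm across. The blade's top face is 49.3 mm up and level to about 0.01 rad.
- **Everything else:** the top of the loop is within 0.3 mm of its first place, and I saw no other object shifted. The gripper was clear of everything.

**Checks that were weaker or disagreed:**
- The two cameras differed by about 5 mm in y, and I used the top one.
- They also disagreed by up to about 2° on the file's pitch in the grip, so I steered height by the wrist force instead. The force readings carry about 0.5 N of noise. Near the middle of stroke two the pressure dipped to about 2.3 to 2.8 N, close to the 2 N minimum.
- I never measured the loop's lean directly; I inferred it from the forward drag of 1.3 to 5.2 N.

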